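Fetch the scraper from behind the paint pots

TASK

The scraper has ended up behind the row of paint pots: before you move it, clear the red, yellow and blue pots to the green cutting mat, standing upright and all three there at once. Then put the scraper, fully home, into the cavity of its shape in the tool tray, and only after that put each pot back upright, centred on the coaster of its own colour. Do not tip a pot at any time, and leave the black pot alone.

Things in the scene. Friction and masses are not known exactly. Their poses are not given: they have to be found in the camera images.
- pot_red: Red paint pot with a red lid, a closed upright cylinder 49 mm in diameter and 62 mm high, about 150 g; two small white drips on the lid. Origin at the centre of its underside, z up the pot. At the start it stands on the coaster of its colour.
- pot_yellow: Yellow paint pot with a yellow lid, a closed upright cylinder 49 mm in diameter and 62 mm high, about 150 g; two small white drips on the lid. Origin at the centre of its underside, z up the pot. At the start it stands on the coaster of its colour.
- pot_blue: Blue paint pot with a blue lid, a closed upright cylinder 49 mm in diameter and 62 mm high, about 150 g; two small white drips on the lid. Origin at the centre of its underside, z up the pot. At the start it stands on the coaster of its colour.
- coaster_red: Red round coaster, fixed to the bench, 58 mm in diameter and 3 mm thick. Origin at the centre of its underside, on the bench. The three coasters stand in a straight row, 80 mm from centre to centre, in any order of colours.
- coaster_yellow: Yellow round coaster, fixed to the bench, 58 mm in diameter and 3 mm thick. Origin at the centre of its underside, on the bench. The three coasters stand in a straight row, 80 mm from centre to centre, in any order of colours.
- coaster_blue: Blue round coaster, fixed to the bench, 58 mm in diameter and 3 mm thick. Origin at the centre of its underside, on the bench. The three coasters stand in a straight row, 80 mm from centre to centre, in any order of colours.
- scraper: Scraper lying flat beyond the pots as seen from the robot, parallel to the row, its centre line about 58 mm from the row's. Origin on the underside at mid-length; x points to the blade. Wooden handle x = -80 to +20 mm, 28 mm wide, 32 mm high; flat steel blade x = +20 to +80 mm, 48 mm wide, 4 mm thick, flush with the underside. 120 g, centre of mass near x = -17 mm.
- tray: Grey tool tray, fixed, 200 x 146 x 14 mm; cavities 10 mm deep, orange floor 4 mm above the bench. Origin on the bench under the middle of the scraper cavity, x along it to its blade end: 40 mm wide for x = -86 to +14 mm, 60 mm wide for x = 14 to 86 mm (6 mm to spare all round). At y = 42 to 92 mm: a cork block 30 mm high in its own cavity, and a small empty cavity, not for the scraper.
- mat: Green cutting mat with a white border line, fixed to the bench, 270 mm along its x, 110 mm along its y, 3 mm thick: the side area for the pots. Origin at the centre of its underside. The tray and the mat lie on opposite sides of the row, either way round.
- pot_black: Black paint pot, loose, the same size as the others (49 mm in diameter, 62 mm high), standing by itself between the robot and the row. Origin at the centre of its underside. To be left alone.

How it is judged:
On the way, in this order (a step that is already met when the one before it is completed fails the run):
1. all three pots stand upright on the mat, released, and the scraper still lies where it was (x of pot_red in the frame of mat between -0.125 and 0.125 m and y of pot_red in the frame of mat between -0.045 and 0.045 m and z of pot_red in the frame of mat between -0.002 and 0.008 m and angle between each of pot_red, pot_yellow, pot_blue's own z axis and vertical below 0.12 rad and linear speed of each of pot_red, pot_yellow, pot_blue below 0.02 m/s and contact force between the fingers and pot_red below 0.5 N and x of pot_yellow in the frame of mat between -0.125 and 0.125 m and y of pot_yellow in the frame of mat between -0.045 and 0.045 m and z of pot_yellow in the frame of mat between -0.002 and 0.008 m and contact force between the fingers and pot_yellow below 0.5 N and x of pot_blue in the frame of mat between -0.125 and 0.125 m and y of pot_blue in the frame of mat between -0.045 and 0.045 m and z of pot_blue in the frame of mat between -0.002 and 0.008 m and contact force between the fingers and pot_blue below 0.5 N and distance of scraper from where it was at the start of the episode below 0.02 m), for 0.2 s.
2. the scraper is home in its cavity and released, the three pots still on the mat (x of scraper in the frame of tray between -0.01 and 0.01 m and y of scraper in the frame of tray between -0.01 and 0.01 m and z of scraper in the frame of tray between 0 and 0.008 m and angle between the x axis of scraper and the x axis of tray, either way round below 0.15 rad and angle between scraper's own z axis and vertical below 0.1 rad and linear speed of each of scraper, pot_red, pot_yellow, pot_blue below 0.02 m/s and contact force between the fingers and scraper below 0.5 N and x of pot_red in the frame of mat between -0.125 and 0.125 m and y of pot_red in the frame of mat between -0.045 and 0.045 m and z of pot_red in the frame of mat between -0.002 and 0.008 m and angle between each of pot_red, pot_yellow, pot_blue's own z axis and vertical below 0.12 rad and contact force between the fingers and pot_red below 0.5 N and x of pot_yellow in the frame of mat between -0.125 and 0.125 m and y of pot_yellow in the frame of mat between -0.045 and 0.045 m and z of pot_yellow in the frame of mat between -0.002 and 0.008 m and contact force between the fingers and pot_yellow below 0.5 N and x of pot_blue in the frame of mat between -0.125 and 0.125 m and y of pot_blue in the frame of mat between -0.045 and 0.045 m and z of pot_blue in the frame of mat between -0.002 and 0.008 m and contact force between the fingers and pot_blue below 0.5 N), for 0.2 s.
At the end, for the whole second after the job is handed in: Each pot stands upright on the coaster of its colour, centred within 12 mm; the scraper lies flat on the floor of its cavity (within 4 mm in height, 10 mm sideways); all released and at rest (horizontal distance between pot_red and coaster_red below 0.012 m and z of pot_red in the frame of coaster_red between -0.001 and 0.007 m and angle between each of pot_red, pot_yellow, pot_blue, scraper's own z axis and vertical below 0.1 rad and linear speed of each of pot_red, pot_yellow, pot_blue, scraper below 0.02 m/s and contact force between the fingers and pot_red below 0.5 N and horizontal distance between pot_yellow and coaster_yellow below 0.012 m and z of pot_yellow in the frame of coaster_yellow between -0.001 and 0.007 m and contact force between the fingers and pot_yellow below 0.5 N and horizontal distance between pot_blue and coaster_blue below 0.012 m and z of pot_blue in the frame of coaster_blue between -0.001 and 0.007 m and contact force between the fingers and pot_blue below 0.5 N and x of scraper in the frame of tray between -0.01 and 0.01 m and y of scraper in the frame of tray between -0.01 and 0.01 m and z of scraper in the frame of tray between 0 and 0.008 m and angle between the x axis of scraper and the x axis of tray, either way round below 0.15 rad and contact force between the fingers and scraper below 0.5 N); the robot touches nothing.
It fails at once if the black pot is moved by more than 20 mm (distance of pot_black from where it was at the start of the episode above 0.02 m).
It fails at once if a pot is tipped by more than 35 degrees (angle between any of pot_red, pot_yellow, pot_blue's own z axis and vertical above 0.61 rad).
It also fails if it takes over 138 s, if anything falls off the work surface, if the arm or the gripper's body presses on something with over 40 N, if the wrist force passes 120 N, or if a joint passes its speed limit or range.

ROBOT

A 7-joint arm with a two-finger parallel gripper is mounted at the origin on the work surface. World frame = base frame: x ahead of the robot, y to its left, z up, the work surface at z = 0. Lengths are in m, angles in rad, forces in N, time in s.
With the tool pointing down it reaches from about 0.4 to 0.85 m from the base axis. Payload 4.4 kg.
Tool frame: the origin (TCP) lies at the very end of the fingers, on their centre line; the grasp point (between the pads) lies 19 mm behind it (ctrl.grasp_offset is the distance from the TCP to the grasp point, in m); z points along the fingers, y is the line along which they close (so a half turn about z gives the same grasp; the last joint's range is limited). The gripper opens to 94 mm and grips with 3 to 60 N. Pads are 16 mm wide; open, the fingers measure 119 mm over their backs; the gripper's body (75 mm by 177 mm) begins 78 mm behind the grasp point.
Start: joints at [-1.221, 0.628, 0.038, 1.517, -0.027, 0.996, -0.02], TCP at [0.263, 0.595, 0.205] pointing down, gripper open.
Joint ranges: [-3.06, 3.06], [-0.37, 2.12], [-1.25, 1.32], [0.18, 2.47], [-1.1, 4.24], [0.23, 1.98], [-2.94, 2.94]. Speed limits (rad/s): [2.57, 2.57, 3.14, 3.14, 3.14, 3.14, 3.14].

INTERFACE

Orientations are given as a unit quaternion [x, y, z, w].
In Python, from bench import ctrl gives the robot as it stands.
- The arm moves only by the tool jog_arm, never from a script. Its arguments are lists of equal length, an entry for each row: "travel": the shift along the tool's x, y, z as a fraction of full scale, a list of three; "angular": the turn, a rotation vector about the tool's x, y, z as a fraction of full scale, a list of three. A call has 1 to 12 rows; each row is the pose to reach, as a shift and turn from the pose commanded when the call began, along the tool's axes at that moment, turning the shorter way round; what a row does not reach only later rows make up. Full scale, the value 1, is 0.3 m for a shift and 180 degrees for a turn. A row lasts 1/12 s, in which the tool goes at most 41.7 mm and 7.16 degrees, less where a joint would pass 70% of its speed; a pose out of reach is approached as far as the arm can. A call with a number of a shift or a turn outside -1 to 1 is refused whole. A call with a gripper value outside its range is refused whole. "fingers" is the gripper command: -1 is fully open, 1 is shut, values between are in proportion, set as the call begins (left out, the last holds). The fingers move at their own pace and stop on an object; "grip_force" is the grip in N (left out, the last holds). Time passes only in rows, so rows that repeat a pose let the fingers close. It gives the time, the measured TCP pose, the force, the opening and the grip force at its end, in the units of the state.
- ctrl.sense(): the state, without advancing time (a new reading comes with each control period).
- ctrl.get_image(name): name is "scene" or "side" or "wrist"; returns the picture (420x560x3 uint8, red, green, blue); there is no depth.
- ctrl.calibration(name): a dict with "mtx" (3x3 intrinsics, pixels), "R" (3x3) and "t" (3): a world point X has camera coordinates R X + t. Camera axes: x right, y down, z forward; pixel columns grow to the right and rows downward; lengths in m; the calibration is good to about 2 mm. A picture is of the moment at which its call begins: read the wrist's pose just before it. calibration takes no time and is no camera call; for the wrist camera it gives the pose at the moment of the call.
- ctrl.job_done(): hands the job in; it is judged then, once.
The state is a dict: "time_s": time; "joints": joint angles; "joint_velocities": joint speeds; "joint_torque": joint torques, N m; "tool_pos": TCP position; "tool_rot": TCP orientation; "ft_force": force on the tool from outside, world axes, zero at the start; "wrist_torque": the same for the moment, N m; "grip_width": finger opening in m; "gripper_force": force on a finger pad.
Only numpy, scipy, OpenCV 4.12 (cv2) and the standard library are available. Lean on these libraries where they do the work, as an engineer would, in place of code of your own. Each camera call takes 0.05 s, during which the arm holds its last target. There are 200 camera calls.

## Working session

There is one attempt and no reset: what is moved stays moved. The work goes in short steps, Python scripts to look and compute and a tool call to move; the robot and the scene stay as the last step left them, time stands still between calls to the robot, and variables do not carry over. Pictures are saved under pics/ and viewed, at most 14 in all, crops included, and the job is handed in when it is done.

Besides the shell and the picture viewer there is one more tool, called after "Emit:" as name(argument=value, ...) on one line, values as JSON. jog_arm: Moves the arm, as the interface text tells. Shift numbers are shares of 0.3 m and turn numbers shares of 180 degrees, none past 1 either way. Its arguments: {"type":"object","properties":{"travel":{"type":"array"},"angular":{"type":"array"},"fingers":{"type":"number"},"grip_force":{"type":"number"}},"required":["travel","angular"]}

```bash
ls; mkdir -p pics; python3 - <<'E'
from bench import ctrl
import cv2,numpy as np
s=ctrl.sense();print(s['time_s'],s['tool_pos'],s['tool_rot'],s['grip_width'])
ims=[]
for n in("scene","side"):
    im=ctrl.get_image(n);cv2.imwrite(f'pics/{n}0.png',im[...,::-1])
    c=ctrl.calibration(n);print(n,np.round(-np.array(c['R']).T@c['t'],3))
E
```

```text
pics
0.0 [0.26225239 0.59401793 0.20458557] [ 2.06399716e-01  9.78467324e-01 -9.05491765e-04 -1.82848454e-04] 0.09413853413561801
scene [1.078 0.18  0.989]
side [0.446 0.614 0.67 ]
```

View pics/scene0.png

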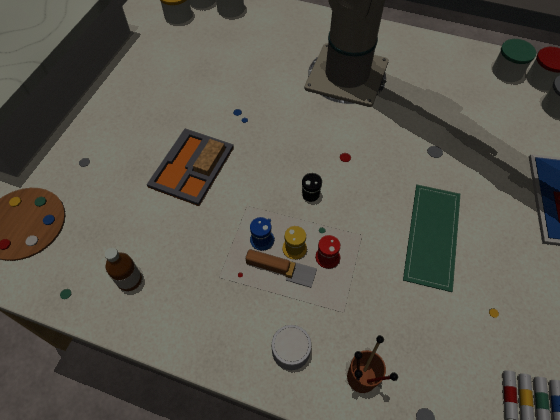

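View pics/side0.png

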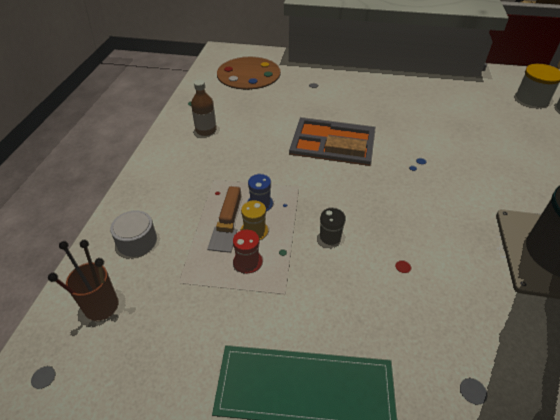

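```bash
cat > h.py <<'E'
from bench import ctrl
import cv2,numpy as np
from scipy.spatial.transform import Rotation as Rn
def ray(c,uv,z):
    R=np.array(c['R']);C=-R.T@np.array(c['t'])
    d=R.T@np.linalg.inv(c['mtx'])@np.array([uv[0],uv[1],1.]);return C+d*(z-C[2])/d[2]
def proj(c,X):
    p=np.array(c['mtx'])@(np.array(c['R'])@np.array(X)+c['t']);return p[:2]/p[2]
def rel(target,yaw=None,at=None):
    """travel/angular numbers: TCP to target (world), tool y axis along yaw deg (mod 180), pointing straight down"""
    s=ctrl.sense();R=Rn.from_quat(s['tool_rot']);t=(R.inv().apply(np.array(target)-s['tool_pos']))/0.3
    a=np.zeros(3)
    if yaw is not None:
        y=np.array([np.cos(np.radians(yaw)),np.sin(np.radians(yaw)),0]);z=np.array([0,0,-1.]);
        best=min((( R.inv()*Rn.from_matrix(np.c_[np.cross(k*y,z),k*y,z])).as_rotvec() for k in(1,-1)),key=np.linalg.norm);a=best/np.pi
    print('travel',np.round(t,3),'ang',np.round(a,3),'j7',round(s['joints'][6],2))
E
python3 - <<'E'
from h import *
P={'scene':{'blue':(261,224,.065),'yel':(295,232,.065),'red':(329,241,.065),'blk':(312,180,.062),
'm1':(419,186,.003),'m2':(460,190,.003),'m3':(452,290,.003),'m4':(404,281,.003),
't1':(187,130,.014),'t2':(233,150,.014),'t3':(198,203,.014),'t4':(149,185,.014),'sh':(248,252,.032),'sb':(314,276,.004)},
'side':{'blue':(260,183,.065),'yel':(255,209,.065),'red':(246,238,.065),'blk':(332,215,.062)}}
for n in P:
    c=ctrl.calibration(n)
    for k,v in P[n].items(): print(n,k,np.round(ray(c,v[:2],v[2]),3)[:2])
s=ctrl.sense();print(Rn.from_quat(s['tool_rot']).as_matrix().round(3))
c=ctrl.calibration('wrist');print(c['mtx'],(-np.array(c['R']).T@c['t']).round(3),np.array(c['R']).round(2))
rel((.56,.03,.30),90)
E
```

```text
scene blue [ 0.601 -0.038]
scene yel [0.594 0.041]
scene red [0.59  0.119]
scene blk [0.444 0.032]
scene m1 [0.329 0.284]
scene m2 [0.305 0.383]
scene m3 [0.581 0.407]
scene m4 [0.596 0.302]
scene t1 [ 0.371 -0.344]
scene t2 [ 0.391 -0.2  ]
scene t3 [ 0.572 -0.216]
scene t4 [ 0.566 -0.354]
scene sh [ 0.662 -0.047]
scene sb [0.654 0.109]
side blue [ 0.599 -0.034]
side yel [0.593 0.042]
side red [0.593 0.118]
side blk [0.443 0.028]
[[-0.915  0.404 -0.001]
 [ 0.404  0.915 -0.002]
 [-0.    -0.002 -1.   ]]
[[312.79138392   0.         278.82534385]
 [  0.         312.79138392 205.16146751]
 [  0.           0.           1.        ]] [0.2   0.622 0.384] [[ 0.4   0.91 -0.  ]
 [ 0.89 -0.39  0.23]
 [ 0.21 -0.1  -0.97]]
travel [-1.667 -1.32  -0.315] ang [-0.001 -0.    -0.132] j7 -0.02
```

```bash
python3 -c "
from h import *
rel((.42,.31,.205),90);rel((.58,.04,.205),90)"
```

```text
travel [-0.863 -0.654  0.   ] ang [-0.001 -0.    -0.132] j7 -0.02
travel [-1.715e+00 -1.262e+00  1.000e-03] ang [-0.001 -0.    -0.132] j7 -0.02
```

Emit:
jog_arm(travel=[[-0.863, -0.654, 0], [-0.863, -0.654, 0], [-0.863, -0.654, 0], [-0.863, -0.654, 0], [-0.863, -0.654, 0], [-0.863, -0.654, 0], [-0.863, -0.654, 0], [-0.863, -0.654, 0], [-0.863, -0.654, 0], [-0.863, -0.654, 0], [-0.863, -0.654, 0], [-0.863, -0.654, 0]], angular=[[0, 0, -0.132], [0, 0, -0.132], [0, 0, -0.132], [0, 0, -0.132], [0, 0, -0.132], [0, 0, -0.132], [0, 0, -0.132], [0, 0, -0.132], [0, 0, -0.132], [0, 0, -0.132], [0, 0, -0.132], [0, 0, -0.132]], fingers=-0.38, grip_force=15)

```text
time_s: 1.1
tool_pos: [0.4191, 0.3121, 0.2054]
tool_rot: [-0.001, 1.0, 0.0, -0.0]
ft_force: [-0.4, 0.8, 0.2]
grip_width: 0.065
gripper_force: 0.0
```

```bash
python3 -c "
from h import *
s=ctrl.sense();print(s['tool_pos'],s['grip_width'],s['time_s'])
rel((.58,.04,.205),90)"
```

```text
[0.41914796 0.3121214  0.20535664] 0.0650361502604903 1.1
travel [-0.535 -0.908  0.   ] ang [ 0. -0.  0.] j7 0.84
```

Emit:
jog_arm(travel=[[-0.535, -0.908, 0], [-0.535, -0.908, 0], [-0.535, -0.908, 0], [-0.535, -0.908, 0], [-0.535, -0.908, 0], [-0.535, -0.908, 0], [-0.535, -0.908, 0], [-0.535, -0.908, 0], [-0.535, -0.908, 0], [-0.535, -0.908, 0], [-0.535, -0.908, 0], [-0.535, -0.908, 0]], angular=[[0, 0, 0], [0, 0, 0], [0, 0, 0], [0, 0, 0], [0, 0, 0], [0, 0, 0], [0, 0, 0], [0, 0, 0], [0, 0, 0], [0, 0, 0], [0, 0, 0], [0, 0, 0]])

```text
time_s: 2.1
tool_pos: [0.5796, 0.041, 0.2053]
tool_rot: [-0.002, 1.0, 0.001, -0.0]
ft_force: [0.4, -0.1, -1.0]
grip_width: 0.0653
gripper_force: 0.0
```

```bash
python3 - <<'E'
from h import *
c=ctrl.calibration('wrist');im=ctrl.get_image('wrist');cv2.imwrite('pics/w1.png',im[...,::-1])
import pickle;pickle.dump(c,open('w1.pkl','wb'))
s=ctrl.sense();print(s['tool_pos'],s['time_s'])
E
```

```text
[0.57964137 0.04069979 0.20544095] 2.15
```

View pics/w1.png

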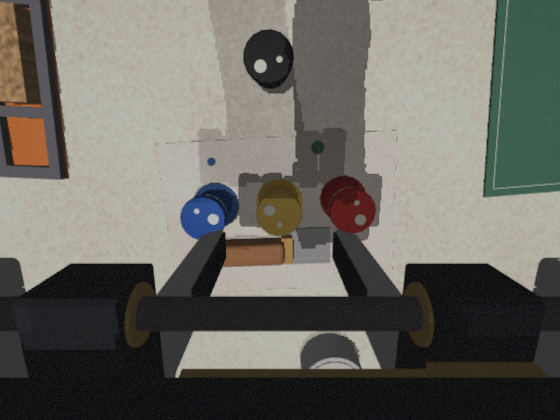

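Wrist view: lids blue (204,217), yellow (279,213), red (352,211); black (268,57); handle centre line runs about (225,252)–(283,250), blade to (330,247); mat corner (486,194) and tray corner (67,178).

```bash
python3 - <<'E'
from h import *
import pickle;c=pickle.load(open('w1.pkl','rb'))
im=cv2.imread('pics/w1.png');hsv=cv2.cvtColor(im,cv2.COLOR_BGR2HSV)
for n,u,v,z in [('blue',204,217,.065),('yel',279,213,.065),('red',352,211,.065),('blk',268,54,.062),('h0',225,253,.032),('h1',283,251,.032),('mat',486,194,.003),('tray',67,178,.014)]:
    print(n,ray(c,(u,v),z)[:2].round(4))
# contours-based lid circles near the seeds
for n,u,v in[('blue',204,217),('yel',279,213),('red',352,211)]:
    X=ray(c,(u,v),.065);r=abs(proj(c,X+[0,.0245,0])[0]-u)
    roi=cv2.cvtColor(im,cv2.COLOR_BGR2GRAY)[v-45:v+45,u-45:u+45]
    h=cv2.HoughCircles(roi,cv2.HOUGH_GRADIENT,1,50,param1=60,param2=8,minRadius=int(r-3),maxRadius=int(r+3))
    if h is not None:
        a=h[0,0];p=(a[0]+u-45,a[1]+v-45);print(n,r,p,a[2],ray(c,p,.065)[:2].round(4))
E
```

```text
blue [ 0.6018 -0.0379]
yel [0.5972 0.0417]
red [0.5949 0.1189]
blk [0.4415 0.0309]
h0 [ 0.6561 -0.0232]
h1 [0.6534 0.0467]
mat [0.5889 0.2999]
tray [ 0.568  -0.2115]
blue 23.076016716070455 (np.float32(214.5), np.float32(205.5)) 23.2 [ 0.5892 -0.0262]
yel 23.13269252463556 (np.float32(277.5), np.float32(212.5)) 22.1 [0.5967 0.0401]
red 23.15393963504431 (np.float32(350.5), np.float32(209.5)) 23.2 [0.5933 0.1172]
```

Emit:
jog_arm(travel=[[-0.045, 0.263, 0], [-0.045, 0.263, 0], [-0.045, 0.263, 0], [-0.045, 0.263, 0], [-0.045, 0.263, 0.2], [-0.045, 0.263, 0.35], [-0.045, 0.263, 0.45], [-0.045, 0.263, 0.52], [-0.045, 0.263, 0.57], [-0.045, 0.263, 0.591], [-0.045, 0.263, 0.591], [-0.045, 0.263, 0.591]], angular=[[0, 0, 0], [0, 0, 0], [0, 0, 0], [0, 0, 0], [0, 0, 0], [0, 0, 0], [0, 0, 0], [0, 0, 0], [0, 0, 0], [0, 0, 0], [0, 0, 0], [0, 0, 0]])

```text
time_s: 3.15
tool_pos: [0.5944, 0.1167, 0.029]
tool_rot: [0.001, 1.0, -0.0, 0.001]
ft_force: [-0.3, 0.2, 0.2]
grip_width: 0.0649
gripper_force: 0.0
```

Emit:
jog_arm(travel=[[0, 0, 0], [0, 0, 0], [0, 0, 0], [0, 0, 0], [0, 0, 0], [0, 0, 0], [0, 0, -0.1], [0, 0, -0.2], [0, 0, -0.3], [0, 0, -0.4], [0, 0, -0.4], [0, 0, -0.4]], angular=[[0, 0, 0], [0, 0, 0], [0, 0, 0], [0, 0, 0], [0, 0, 0], [0, 0, 0], [0, 0, 0], [0, 0, 0], [0, 0, 0], [0, 0, 0], [0, 0, 0], [0, 0, 0]], fingers=1)

```text
time_s: 4.15
tool_pos: [0.595, 0.1169, 0.1501]
tool_rot: [0.001, 1.0, 0.0, 0.002]
ft_force: [-0.2, 0.3, -1.7]
grip_width: 0.0486
gripper_force: 15.0
```

Emit:
jog_arm(travel=[[0.025, 0.1, 0], [0.055, 0.22, 0], [0.08, 0.34, 0], [0.11, 0.46, 0], [0.14, 0.58, 0], [0.17, 0.69, 0], [0.19, 0.76, 0], [0.19, 0.777, 0], [0.19, 0.777, 0], [0.19, 0.777, 0.1], [0.19, 0.777, 0.2], [0.19, 0.777, 0.28]], angular=[[0, 0, 0], [0, 0, 0], [0, 0, 0], [0, 0, 0], [0, 0, 0], [0, 0, 0], [0, 0, 0], [0, 0, 0], [0, 0, 0], [0, 0, 0], [0, 0, 0], [0, 0, 0]])

```text
time_s: 5.15
tool_pos: [0.5375, 0.3461, 0.0619]
tool_rot: [0.002, 1.0, -0.002, -0.001]
ft_force: [0.1, 0.2, -1.8]
grip_width: 0.0493
gripper_force: 15.0
```

Emit:
jog_arm(travel=[[0, 0, 0.05], [0, 0, 0.09], [0, 0, 0.11], [0, 0, 0.117], [0, 0, 0.117], [0, 0, 0.117], [0, 0, 0.117]], angular=[[0, 0, 0], [0, 0, 0], [0, 0, 0], [0, 0, 0], [0, 0, 0], [0, 0, 0], [0, 0, 0]])

```text
time_s: 5.73
tool_pos: [0.538, 0.3497, 0.0296]
tool_rot: [0.001, 1.0, 0.0, 0.001]
ft_force: [0.2, -0.3, -0.7]
grip_width: 0.0486
gripper_force: 15.0
```

Emit:
jog_arm(travel=[[0, 0, 0], [0, 0, 0], [0, 0, 0], [0, 0, 0], [0, 0, 0], [0, 0, -0.12], [0, 0, -0.24], [0, 0, -0.36], [0, 0, -0.4], [-0.05, -0.15, -0.4], [-0.05, -0.25, -0.4], [-0.05, -0.3, -0.4]], angular=[[0, 0, 0], [0, 0, 0], [0, 0, 0], [0, 0, 0], [0, 0, 0], [0, 0, 0], [0, 0, 0], [0, 0, 0], [0, 0, 0], [0, 0, 0], [0, 0, 0], [0, 0, 0]], fingers=-0.38)

```text
time_s: 6.73
tool_pos: [0.5532, 0.2537, 0.1491]
tool_rot: [0.003, 1.0, -0.002, 0.0]
ft_force: [-0.4, -1.9, -0.3]
grip_width: 0.0652
gripper_force: 0.0
```

```bash
python3 -c "
from h import *
rel((.5965,.0405,.029),90)"
```

```text
travel [-0.148 -0.708  0.403] ang [-0.001  0.    -0.002] j7 1.06
```

Emit:
jog_arm(travel=[[-0.03, -0.14, 0], [-0.06, -0.27, 0], [-0.09, -0.4, 0], [-0.12, -0.53, 0], [-0.14, -0.65, 0], [-0.148, -0.72, 0], [-0.148, -0.72, 0], [-0.148, -0.72, 0], [-0.148, -0.72, 0], [-0.148, -0.72, 0]], angular=[[0, 0, 0], [0, 0, 0], [0, 0, 0], [0, 0, 0], [0, 0, 0], [0, 0, 0], [0, 0, 0], [0, 0, 0], [0, 0, 0], [0, 0, 0]])

```text
time_s: 7.57
tool_pos: [0.5958, 0.0465, 0.1489]
tool_rot: [-0.001, 1.0, 0.001, -0.0]
ft_force: [-0.5, 0.2, -0.7]
grip_width: 0.0646
gripper_force: 0.0
```

Emit:
jog_arm(travel=[[-0.003, -0.02, 0], [-0.003, -0.02, 0.1], [-0.003, -0.02, 0.2], [-0.003, -0.02, 0.29], [-0.003, -0.02, 0.36], [-0.003, -0.02, 0.4], [-0.003, -0.02, 0.4], [-0.003, -0.02, 0.4]], angular=[[0, 0, 0], [0, 0, 0], [0, 0, 0], [0, 0, 0], [0, 0, 0], [0, 0, 0], [0, 0, 0], [0, 0, 0]])

```text
time_s: 8.23
tool_pos: [0.5971, 0.0385, 0.029]
tool_rot: [0.0, 1.0, 0.0, -0.0]
ft_force: [-0.1, 0.5, 0.4]
grip_width: 0.0649
gripper_force: 0.0
```

Emit:
jog_arm(travel=[[0, 0, 0], [0, 0, 0], [0, 0, 0], [0, 0, 0], [0, 0, 0], [0, 0, 0], [0, 0, -0.1], [0, 0, -0.2], [0, 0, -0.3], [0, 0, -0.4], [0, 0, -0.4], [0, 0, -0.4]], angular=[[0, 0, 0], [0, 0, 0], [0, 0, 0], [0, 0, 0], [0, 0, 0], [0, 0, 0], [0, 0, 0], [0, 0, 0], [0, 0, 0], [0, 0, 0], [0, 0, 0], [0, 0, 0]], fingers=1)

```text
time_s: 9.23
tool_pos: [0.5982, 0.0378, 0.151]
tool_rot: [0.001, 1.0, 0.0, 0.002]
ft_force: [-0.4, -0.1, -2.0]
grip_width: 0.0486
gripper_force: 15.0
```

Emit:
jog_arm(travel=[[0.05, 0.11, 0], [0.11, 0.22, 0], [0.16, 0.33, 0], [0.22, 0.44, 0], [0.27, 0.55, 0], [0.32, 0.66, 0], [0.38, 0.77, 0], [0.43, 0.88, 0], [0.47, 0.96, 0], [0.483, 1.0, 0], [0.483, 1.0, 0], [0.483, 1.0, 0.05]], angular=[[0, 0, 0], [0, 0, 0], [0, 0, 0], [0, 0, 0], [0, 0, 0], [0, 0, 0], [0, 0, 0], [0, 0, 0], [0, 0, 0], [0, 0, 0], [0, 0, 0], [0, 0, 0]])

```text
time_s: 10.23
tool_pos: [0.4542, 0.3381, 0.1351]
tool_rot: [0.0, 1.0, 0.0, 0.002]
ft_force: [0.6, -0.9, -1.1]
grip_width: 0.0486
gripper_force: 15.0
```

Emit:
jog_arm(travel=[[0, 0, 0.1], [0, 0, 0.2], [0, 0, 0.28], [0, 0, 0.33], [0, 0, 0.35], [0, 0, 0.354], [0, 0, 0.354], [0, 0, 0.354]], angular=[[0, 0, 0], [0, 0, 0], [0, 0, 0], [0, 0, 0], [0, 0, 0], [0, 0, 0], [0, 0, 0], [0, 0, 0]])

```text
time_s: 10.9
tool_pos: [0.4538, 0.3357, 0.0276]
tool_rot: [0.002, 1.0, -0.001, 0.0]
ft_force: [-0.2, 0.2, -1.8]
grip_width: 0.0489
gripper_force: 15.0
```

Emit:
jog_arm(travel=[[0, 0, 0], [0, 0, 0.003], [0, 0, 0.006], [0, 0, 0.006]], angular=[[0, 0, 0], [0, 0, 0], [0, 0, 0], [0, 0, 0]])

```text
time_s: 11.23
tool_pos: [0.4534, 0.3375, 0.0271]
tool_rot: [0.001, 1.0, -0.0, 0.001]
ft_force: [0.4, -2.2, 8.3]
grip_width: 0.049
gripper_force: 15.0
```

Emit:
jog_arm(travel=[[0, 0, 0], [0, 0, 0], [0, 0, 0], [0, 0, 0], [0, 0, 0], [0, 0, -0.12], [0, 0, -0.24], [0, 0, -0.36], [0, 0, -0.4], [-0.05, -0.13, -0.4], [-0.1, -0.26, -0.4], [-0.1, -0.26, -0.4]], angular=[[0, 0, 0], [0, 0, 0], [0, 0, 0], [0, 0, 0], [0, 0, 0], [0, 0, 0], [0, 0, 0], [0, 0, 0], [0, 0, 0], [0, 0, 0], [0, 0, 0], [0, 0, 0]], fingers=-0.38)

```text
time_s: 12.23
tool_pos: [0.4862, 0.2503, 0.1464]
tool_rot: [0.006, 1.0, -0.003, 0.001]
ft_force: [0.1, -0.9, -0.5]
grip_width: 0.0647
gripper_force: 0.0
```

Emit:
jog_arm(travel=[[-0.05, -0.13, 0], [-0.1, -0.26, 0], [-0.15, -0.39, 0], [-0.2, -0.52, 0], [-0.26, -0.65, 0], [-0.31, -0.78, 0], [-0.36, -0.9, 0], [-0.389, -0.99, 0], [-0.389, -0.99, 0], [-0.389, -0.99, 0], [-0.389, -0.99, 0]], angular=[[0, 0, 0], [0, 0, 0], [0, 0, 0], [0, 0, 0], [0, 0, 0], [0, 0, 0], [0, 0, 0], [0, 0, 0], [0, 0, 0], [0, 0, 0], [0, 0, 0]])

```text
time_s: 13.15
tool_pos: [0.5983, -0.0358, 0.1457]
tool_rot: [0.0, 1.0, 0.001, -0.001]
ft_force: [0.3, 1.5, 0.3]
grip_width: 0.0649
gripper_force: 0.0
```

Emit:
jog_arm(travel=[[-0.006, -0.009, 0], [-0.006, -0.009, 0.1], [-0.006, -0.009, 0.2], [-0.006, -0.009, 0.29], [-0.006, -0.009, 0.36], [-0.006, -0.009, 0.39], [-0.006, -0.009, 0.39], [-0.006, -0.009, 0.39]], angular=[[0, 0, 0], [0, 0, 0], [0, 0, 0], [0, 0, 0], [0, 0, 0], [0, 0, 0], [0, 0, 0], [0, 0, 0]])

```text
time_s: 13.82
tool_pos: [0.6009, -0.0387, 0.0294]
tool_rot: [-0.0, 1.0, 0.0, 0.0]
ft_force: [0.8, 0.1, -0.8]
grip_width: 0.0649
gripper_force: 0.0
```

Emit:
jog_arm(travel=[[0, 0, 0], [0, 0, 0], [0, 0, 0], [0, 0, 0], [0, 0, 0], [0, 0, 0], [0, 0, -0.1], [0, 0, -0.2], [0, 0, -0.3], [0, 0, -0.4], [0, 0, -0.4], [0, 0, -0.4]], angular=[[0, 0, 0], [0, 0, 0], [0, 0, 0], [0, 0, 0], [0, 0, 0], [0, 0, 0], [0, 0, 0], [0, 0, 0], [0, 0, 0], [0, 0, 0], [0, 0, 0], [0, 0, 0]], fingers=1)

```text
time_s: 14.82
tool_pos: [0.6016, -0.0398, 0.1507]
tool_rot: [0.001, 1.0, -0.0, 0.002]
ft_force: [0.5, 0.2, -2.7]
grip_width: 0.0489
gripper_force: 15.0
```

Emit:
jog_arm(travel=[[0.05, 0.12, 0], [0.1, 0.23, 0], [0.16, 0.33, 0], [0.21, 0.44, 0], [0.27, 0.54, 0], [0.33, 0.64, 0], [0.4, 0.74, 0], [0.46, 0.84, 0], [0.5, 0.92, 0], [0.53, 0.98, 0], [0.54, 1.0, 0], [0.54, 1.0, 0]], angular=[[0, 0, 0], [0, 0, 0], [0, 0, 0], [0, 0, 0], [0, 0, 0], [0, 0, 0], [0, 0, 0], [0, 0, 0], [0, 0, 0], [0, 0, 0], [0, 0, 0], [0, 0, 0]])

```text
time_s: 15.82
tool_pos: [0.4371, 0.2615, 0.1478]
tool_rot: [-0.001, 1.0, -0.0, -0.001]
ft_force: [-0.2, 0.2, -1.8]
grip_width: 0.0491
gripper_force: 15.0
```

Emit:
jog_arm(travel=[[0.08, 0.09, 0], [0.16, 0.18, 0], [0.22, 0.25, 0], [0.239, 0.26, 0], [0.239, 0.26, 0], [0.239, 0.26, 0.1], [0.239, 0.26, 0.2], [0.239, 0.26, 0.29], [0.239, 0.26, 0.36], [0.239, 0.26, 0.39], [0.239, 0.26, 0.398], [0.239, 0.26, 0.398]], angular=[[0, 0, 0], [0, 0, 0], [0, 0, 0], [0, 0, 0], [0, 0, 0], [0, 0, 0], [0, 0, 0], [0, 0, 0], [0, 0, 0], [0, 0, 0], [0, 0, 0], [0, 0, 0]])

```text
time_s: 16.82
tool_pos: [0.3688, 0.3354, 0.0294]
tool_rot: [0.002, 1.0, -0.002, -0.0]
ft_force: [0.4, 0.4, -2.2]
grip_width: 0.049
gripper_force: 15.0
```

Emit:
jog_arm(travel=[[0, 0, 0], [0, 0, 0.002], [0, 0, 0.004], [0, 0, 0.004]], angular=[[0, 0, 0], [0, 0, 0], [0, 0, 0], [0, 0, 0]])

```text
time_s: 17.15
tool_pos: [0.3682, 0.3384, 0.0288]
tool_rot: [0.001, 1.0, 0.0, 0.001]
ft_force: [0.6, -0.3, -0.9]
grip_width: 0.049
gripper_force: 15.0
```

Emit:
jog_arm(travel=[[0, 0, 0.002], [0, 0, 0.002], [0, 0, 0.002], [0, 0, 0.002], [0, 0, 0.002], [0, 0, -0.12], [0, 0, -0.24], [0, 0, -0.36], [0, 0, -0.48], [0, 0, -0.6], [-0.1, -0.1, -0.6], [-0.1, -0.1, -0.6]], angular=[[0, 0, 0], [0, 0, 0], [0, 0, 0], [0, 0, 0], [0, 0, 0], [0, 0, 0], [0, 0, 0], [0, 0, 0], [0, 0, 0], [0, 0, 0], [0, 0, 0], [0, 0, 0]], fingers=-0.38)

```text
time_s: 18.15
tool_pos: [0.4031, 0.3046, 0.2111]
tool_rot: [0.004, 1.0, 0.0, 0.004]
ft_force: [-0.4, -1.6, -0.3]
grip_width: 0.0654
gripper_force: 0.0
```

Emit:
jog_arm(travel=[[-0.87, -0.92, 0], [-0.87, -0.92, 0], [-0.87, -0.92, 0], [-0.87, -0.92, 0], [-0.87, -0.92, 0], [-0.87, -0.92, 0], [-0.87, -0.92, 0], [-0.87, -0.92, 0], [-0.87, -0.92, 0], [-0.87, -0.92, 0], [-0.87, -0.92, 0], [-0.87, -0.92, 0]], angular=[[0, 0, 0], [0, 0, 0], [0, 0, 0], [0, 0, 0], [0, 0, 0], [0, 0, 0], [0, 0, 0], [0, 0, 0], [0, 0, 0], [0, 0, 0], [0, 0, 0], [0, 0, 0]])

```text
time_s: 19.15
tool_pos: [0.6571, 0.0328, 0.2077]
tool_rot: [0.001, 1.0, 0.0, -0.001]
ft_force: [-0.8, 0.4, -0.1]
grip_width: 0.0648
gripper_force: 0.0
```

```bash
python3 - <<'E'
from h import *
s=ctrl.sense();print(s['tool_pos'],s['joint_velocities'])
c=ctrl.calibration('wrist');im=ctrl.get_image('wrist')
import pickle;pickle.dump(c,open('w2.pkl','wb'))
sc=ctrl.get_image('scene')
cv2.imwrite('pics/w2.png',im[...,::-1]);cv2.imwrite('pics/s2.png',sc[100:320,130:490][...,::-1])
E
```

```text
[0.65710599 0.0327743  0.20767948] [-0.03203914 -0.01871683 -0.02423941  0.0189509  -0.0025375  -0.00031482
 -0.00070324]
```

View pics/w2.png

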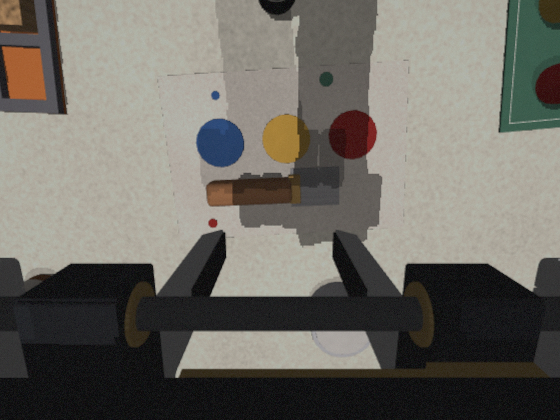

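View pics/s2.png

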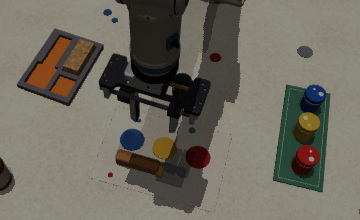

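All three pots stand inside the mat. Wrist view: coasters blue (220,143), yellow (286,138), red (353,134); scraper handle end (208,194), blade end (339,186).

```bash
python3 - <<'E'
from h import *
import pickle;c=pickle.load(open('w2.pkl','rb'))
im=cv2.imread('pics/w2.png');hsv=cv2.cvtColor(im,cv2.COLOR_BGR2HSV)
for n,u,v in[('blue',220,143),('yel',286,138),('red',353,134)]:
    h0=int(hsv[v,u,0]);d=abs((hsv[...,0].astype(int)-h0+90)%180-90)
    m=((d<9)&(hsv[...,1]>120)).astype(np.uint8);m[:, :u-32]=0;m[:,u+32:]=0;m[:v-32]=0;m[v+32:]=0
    m[175:]=0
    k=max(cv2.findContours(m,0,2)[0],key=cv2.contourArea);x,y,w,h=cv2.boundingRect(k)
    p=(x+w/2-.5,y+h/2-.5);print(n,p,w,h,ray(c,p,.003)[:2].round(4))
for n,u,v,z in[('hend top',209,194,.028),('h-top edge1',240,180,.032),('h-bot edge',240,207,.0),('bladeTL',303,167,.004),('bladeTR',338,167,.004),('bladeBR',338,205,.004),('bladeBL',303,206,.004),('hend bottom',207,184,.0)]:
    print(n,ray(c,(u,v),z)[:2].round(4))
cv2.imwrite('pics/w2c.png',cv2.resize(im[120:230,180:400],None,fx=3.5,fy=3.5,interpolation=2))
E
```

```text
blue (220.0, 142.0) 47 47 [ 0.603  -0.0375]
yel (286.0, 138.0) 47 49 [0.5985 0.042 ]
red (352.5, 134.0) 48 49 [0.594  0.1218]
hend top [ 0.6618 -0.0486]
h-top edge1 [ 0.6447 -0.0112]
h-bot edge [ 0.6845 -0.0163]
bladeTL [0.6332 0.0629]
bladeTR [0.6334 0.1058]
bladeBR [0.6812 0.1078]
bladeBL [0.6824 0.0637]
hend bottom [ 0.6547 -0.0568]
```

View pics/w2c.png

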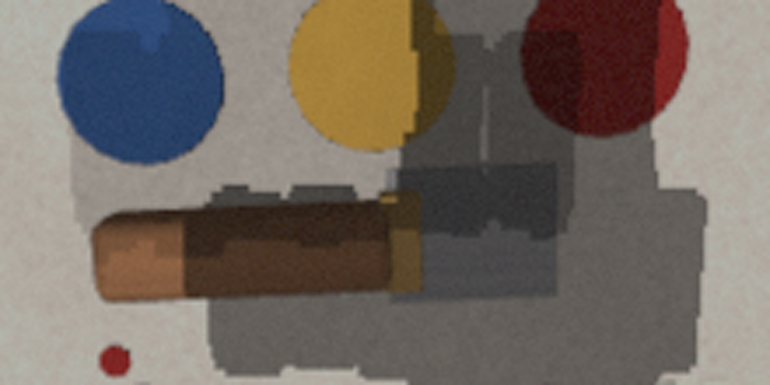

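Emit:
jog_arm(travel=[[-0.007, -0.074, 0], [-0.007, -0.074, 0], [-0.007, -0.074, 0], [-0.007, -0.074, 0], [-0.007, -0.074, 0], [-0.007, -0.074, 0], [-0.007, -0.074, 0], [-0.007, -0.074, 0], [-0.007, -0.074, 0], [-0.007, -0.074, 0], [-0.007, -0.074, 0], [-0.007, -0.074, 0]], angular=[[0, 0, 0.482], [0, 0, 0.482], [0, 0, 0.482], [0, 0, 0.482], [0, 0, 0.482], [0, 0, 0.482], [0, 0, 0.482], [0, 0, 0.482], [0, 0, 0.482], [0, 0, 0.482], [0, 0, 0.482], [0, 0, 0.482]])

```text
time_s: 20.25
tool_pos: [0.6591, 0.0127, 0.2087]
tool_rot: [0.683, 0.73, 0.0, -0.001]
ft_force: [0.0, -0.1, -0.4]
grip_width: 0.0649
gripper_force: 0.0
```

```bash
python3 -c "
from h import *
rel((.659,.0105,.013),3.2)"
```

```text
travel [-0.008 -0.001  0.652] ang [-0.    -0.001  0.003] j7 0.25
```

Emit:
jog_arm(travel=[[-0.008, 0, 0.12], [-0.008, 0, 0.24], [-0.008, 0, 0.35], [-0.008, 0, 0.45], [-0.008, 0, 0.53], [-0.008, 0, 0.59], [-0.008, 0, 0.63], [-0.008, 0, 0.648], [-0.008, 0, 0.648], [-0.008, 0, 0.648]], angular=[[0, 0, 0.003], [0, 0, 0.003], [0, 0, 0.003], [0, 0, 0.003], [0, 0, 0.003], [0, 0, 0.003], [0, 0, 0.003], [0, 0, 0.003], [0, 0, 0.003], [0, 0, 0.003]])

```text
time_s: 21.08
tool_pos: [0.6608, 0.0082, 0.015]
tool_rot: [0.685, 0.728, 0.001, 0.0]
ft_force: [0.4, -0.1, 0.4]
grip_width: 0.065
gripper_force: 0.0
```

Emit:
jog_arm(travel=[[0, 0, 0], [0, 0, 0], [0, 0, 0], [0, 0, 0], [0, 0, 0], [0, 0, 0], [0, 0, 0], [0, 0, 0]], angular=[[0, 0, 0], [0, 0, 0], [0, 0, 0], [0, 0, 0], [0, 0, 0], [0, 0, 0], [0, 0, 0], [0, 0, 0]], fingers=1, grip_force=25)

```text
time_s: 21.75
tool_pos: [0.6604, 0.0076, 0.0143]
tool_rot: [0.685, 0.728, 0.0, 0.0]
ft_force: [0.7, 0.2, 0.8]
grip_width: 0.0276
gripper_force: 24.9
```

Emit:
jog_arm(travel=[[0, 0, -0.05], [0, 0, -0.12], [0, 0, -0.22], [0, 0, -0.32], [0, 0, -0.42], [0, 0, -0.52], [0, 0, -0.6], [0, 0, -0.62], [-0.1, 0, -0.62], [-0.2, 0, -0.62], [-0.25, 0, -0.62], [-0.25, 0, -0.62]], angular=[[0, 0, 0], [0, 0, 0], [0, 0, 0], [0, 0, 0], [0, 0, 0], [0, 0, 0], [0, 0, 0], [0, 0, 0], [0, 0, 0], [0, 0, 0], [0, 0, 0], [0, 0, 0]])

```text
time_s: 22.75
tool_pos: [0.6635, -0.0734, 0.1989]
tool_rot: [0.688, 0.726, -0.002, 0.0]
ft_force: [0.4, -0.7, -1.3]
grip_width: 0.0276
gripper_force: 24.9
```

```bash
python3 -c "
from h import *
rel((.60,-.35,.2),3.2)"
```

```text
travel [-0.91 -0.26  0.  ] ang [-0.001  0.001 -0.001] j7 0.37
```

Emit:
jog_arm(travel=[[-0.1, -0.03, 0], [-0.22, -0.06, 0], [-0.34, -0.1, 0], [-0.46, -0.13, 0], [-0.57, -0.17, 0], [-0.69, -0.2, 0], [-0.8, -0.23, 0], [-0.88, -0.25, 0], [-0.91, -0.26, 0], [-0.91, -0.26, 0], [-0.91, -0.26, 0], [-0.91, -0.26, 0]], angular=[[0, 0, 0], [0, 0, 0], [0, 0, 0], [0, 0, 0], [0, 0, 0], [0, 0, 0], [0, 0, 0], [0, 0, 0], [0, 0, 0], [0, 0, 0], [0, 0, 0], [0, 0, 0]])

```text
time_s: 23.75
tool_pos: [0.6048, -0.3407, 0.1994]
tool_rot: [0.684, 0.729, 0.001, -0.001]
ft_force: [0.6, 1.4, -0.9]
grip_width: 0.0277
gripper_force: 24.9
```

```bash
python3 - <<'E'
from h import *
s=ctrl.sense();print(s['tool_pos'],Rn.from_quat(s['tool_rot']).as_euler('zyx',degrees=True))
c=ctrl.calibration('wrist');im=ctrl.get_image('wrist')
import pickle;pickle.dump(c,open('w3.pkl','wb'))
cv2.imwrite('pics/w3.png',im[...,::-1])
E
```

```text
[ 0.60479533 -0.34071542  0.19935496] [-9.36494283e+01  8.98626232e-03 -1.79817800e+02]
```

View pics/w3.png

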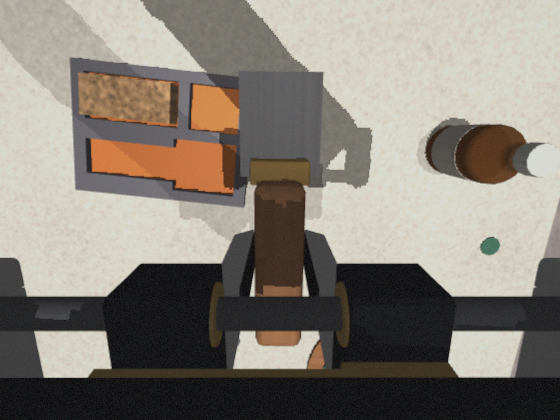

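```bash
python3 - <<'E'
from h import *
im=cv2.imread('pics/w3.png')
cv2.imwrite('pics/w3c.png',cv2.resize(im[50:215,60:255],None,fx=3.5,fy=3.5,interpolation=2))
E
```

```text
(no output)
```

View pics/w3c.png

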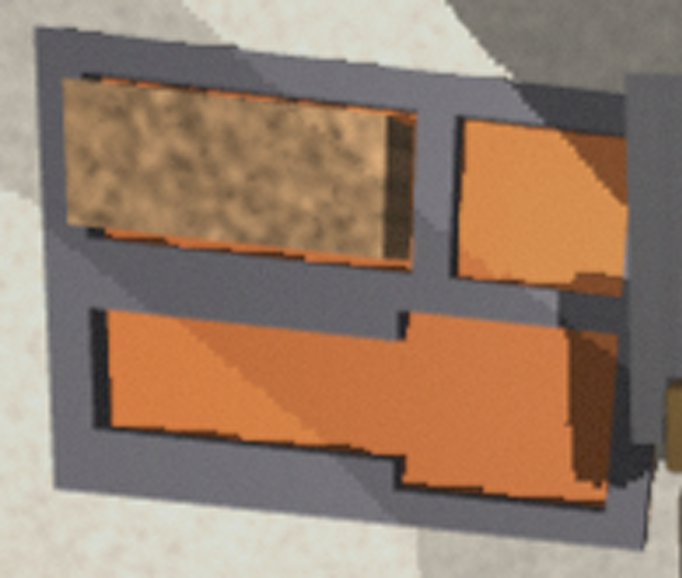

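```bash
python3 - <<'E'
from h import *
import pickle;c=pickle.load(open('w3.pkl','rb'))
cp=[(91,309),(96,430),(398,338),(404,312),(398,455),(400,488),(604,510)]
M=np.array([(-86,20),(-86,-20),(14,20),(14,30),(14,-20),(14,-30),(86,-30)])/1e3
W=np.array([ray(c,(60+u/3.5,50+v/3.5),.014)[:2] for u,v in cp])
mw,mm=W.mean(0),M.mean(0)
r,_=Rn.align_vectors(np.c_[W-mw,np.zeros(7)],np.c_[M-mm,np.zeros(7)])
yaw=r.as_euler('zyx',degrees=True)[0];R=r.as_matrix()[:2,:2];o=mw-R@mm
print('tray',o.round(4),yaw,((W-o)@R-M).round(4)*1e3)
for u,v in[(36,28),(54,488),(642,548)]: print(((ray(c,(60+u/3.5,50+v/3.5),.014)[:2]-o)@R).round(4))
# scraper in hand
T=np.array([.6048,-.3407]);q=Rn.from_quat([.684,.729,.001,-.001]).as_matrix()
for u,v,z in[(239,71.5,.189),(322,71.5,.189),(255,250,.217),(304,250,.217),(257,343,.205),(300,343,.205)]:
    d=ray(c,(u,v),z)[:2]-T;print((q[:2,:2].T@d).round(4))
E
```

```text
tray [ 0.4666 -0.3184] -2.1662187861671582 [[-0.4 -0.4]
 [-0.4 -0.2]
 [-0.5  0.3]
 [ 1.2 -1.1]
 [ 0.3  1.5]
 [ 1.3  0.2]
 [-1.4 -0.4]]
[-0.0997  0.1035]
[-0.1014 -0.0415]
[ 0.0984 -0.0424]
[ 0.1003 -0.0229]
[0.1002 0.0242]
[ 0.0035 -0.0135]
[0.0035 0.0135]
[-0.0646 -0.0144]
[-0.0646  0.0131]
```

Emit:
jog_arm(travel=[[0, 0, 0], [0, 0, 0], [0, 0, 0], [0, 0, 0], [0, 0, 0], [0, 0, 0]], angular=[[0, 0, 0], [0, 0, 0], [0, 0, 0], [0, 0, 0], [0, 0, 0], [0, 0, 0]])

```text
time_s: 24.3
tool_pos: [0.6034, -0.3444, 0.2001]
tool_rot: [0.685, 0.728, -0.0, 0.0]
ft_force: [-0.8, 0.3, -1.3]
grip_width: 0.0278
gripper_force: 24.9
```

```bash
cat >> h.py <<'E'
CP=np.array([(91,309),(96,430),(398,338),(404,312),(398,455),(400,488),(604,510)])/3.5+[60,50]
MT=np.array([(-86,20),(-86,-20),(14,20),(14,30),(14,-20),(14,-30),(86,-30)])/1e3
def fit(c,px):
    W=np.array([ray(c,p,.014)[:2] for p in px]);mw,mm=W.mean(0),MT.mean(0)
    r,_=Rn.align_vectors(np.c_[W-mw,np.zeros(7)],np.c_[MT-mm,np.zeros(7)])
    R=r.as_matrix()[:2,:2];o=mw-R@mm;return o,r.as_euler('zyx',degrees=True)[0],R
E
python3 - <<'E'
from h import *
s=ctrl.sense();print(s['tool_pos'],np.abs(s['joint_velocities']).max())
c=ctrl.calibration('wrist');im=ctrl.get_image('wrist')[...,::-1].copy();c2=ctrl.calibration('wrist')
cv2.imwrite('pics/w4.png',im)
p,st,_=cv2.calcOpticalFlowPyrLK(cv2.imread('pics/w3.png',0),cv2.cvtColor(im,6),CP.astype(np.float32)[:,None],None,winSize=(21,21))
print(st.ravel(),(p[:,0]-CP).round(1).tolist())
o,y,R=fit(c,p[:,0]);print(o,y,fit(c2,p[:,0])[:2])
for n in('scene','side'):
    cc=ctrl.calibration(n);print(n,[proj(cc,[*(o+R@np.array(q)),.014]).round(0).tolist() for q in[(-.1,-.042),(-.1,.104),(.1,.104),(.1,-.042)]])
sd=ctrl.get_image('side');cv2.imwrite('pics/sd.png',cv2.resize(sd[110:170,280:390],None,fx=6,fy=6,interpolation=2)[...,::-1])
E
```

```text
[ 0.60335679 -0.34439855  0.20009079] 0.002152551243672595
[1 1 1 1 1 1 1] [[1.2, -3.0], [1.3, -3.0], [1.1, -3.3], [1.1, -3.3], [1.2, -3.3], [1.1, -3.2], [0.5, -3.0]]
[ 0.46631047 -0.31858367] -2.3486520253453587 (array([ 0.4662822, -0.3186317]), np.float64(-2.3535857978191705))
scene [[184.0, 127.0], [232.0, 143.0], [197.0, 202.0], [146.0, 183.0]]
side [[374.0, 126.0], [370.0, 161.0], [287.0, 150.0], [298.0, 117.0]]
```

View pics/sd.png

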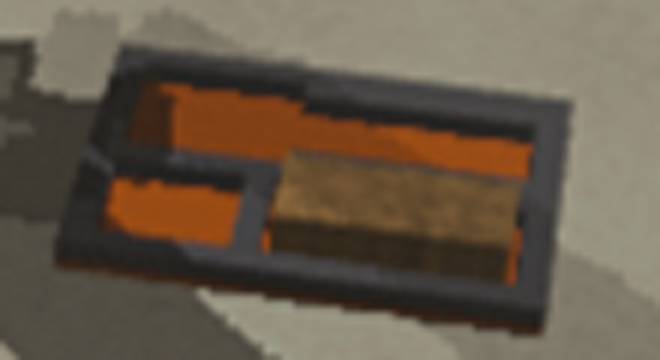

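```bash
python3 -c "
from h import *
rel((.448,-.314,.2),-92.5)
s=ctrl.sense();print(Rn.from_quat(s['tool_rot']).as_matrix().round(3))"
```

```text
travel [ 0.133 -0.511  0.   ] ang [-0.    -0.    -0.467] j7 0.77
[[-0.06   0.998 -0.   ]
 [ 0.998  0.06   0.   ]
 [ 0.    -0.    -1.   ]]
```

Emit:
jog_arm(travel=[[0.133, -0.511, 0], [0.133, -0.511, 0], [0.133, -0.511, 0], [0.133, -0.511, 0], [0.133, -0.511, 0], [0.133, -0.511, 0], [0.133, -0.511, 0], [0.133, -0.511, 0], [0.133, -0.511, 0], [0.133, -0.511, 0], [0.133, -0.511, 0], [0.133, -0.511, 0]], angular=[[0, 0, 0.533], [0, 0, 0.533], [0, 0, 0.533], [0, 0, 0.533], [0, 0, 0.533], [0, 0, 0.533], [0, 0, 0.533], [0, 0, 0.533], [0, 0, 0.533], [0, 0, 0.533], [0, 0, 0.533], [0, 0, 0.533]])

```text
time_s: 25.4
tool_pos: [0.4482, -0.3139, 0.2003]
tool_rot: [0.998, 0.062, 0.0, 0.0]
ft_force: [-0.1, -0.7, -1.3]
grip_width: 0.0275
gripper_force: 24.9
```

```bash
python3 -c "
from h import *
rel((.448,-.314,.075),-92.5)
"
```

```text
travel [-0.001  0.     0.418] ang [ 0.    -0.     0.054] j7 -0.33
```

Emit:
jog_arm(travel=[[-0.001, 0, 0.05], [-0.001, 0, 0.12], [-0.001, 0, 0.2], [-0.001, 0, 0.28], [-0.001, 0, 0.35], [-0.001, 0, 0.4], [-0.001, 0, 0.418], [-0.001, 0, 0.418], [-0.001, 0, 0.418], [-0.001, 0, 0.418], [-0.001, 0, 0.418]], angular=[[0, 0, 0.054], [0, 0, 0.054], [0, 0, 0.054], [0, 0, 0.054], [0, 0, 0.054], [0, 0, 0.054], [0, 0, 0.054], [0, 0, 0.054], [0, 0, 0.054], [0, 0, 0.054], [0, 0, 0.054]])

```text
time_s: 26.32
tool_pos: [0.4483, -0.3145, 0.0758]
tool_rot: [1.0, -0.019, 0.001, 0.001]
ft_force: [-0.4, -0.1, -1.4]
grip_width: 0.0278
gripper_force: 24.9
```

```bash
python3 - <<'E'
from h import *
s=ctrl.sense();print(s['tool_pos'],Rn.from_quat(s['tool_rot']).as_euler('zyx',degrees=True),np.abs(s['joint_velocities']).max())
c=ctrl.calibration('wrist');im=ctrl.get_image('wrist')
import pickle;pickle.dump(c,open('w5.pkl','wb'))
cv2.imwrite('pics/w5.png',im[...,::-1])
E
```

```text
[ 0.4482891  -0.31447416  0.07577356] [2.20945224e+00 1.01306519e-01 1.79935703e+02] 0.0052547620716785915
```

View pics/w5.png

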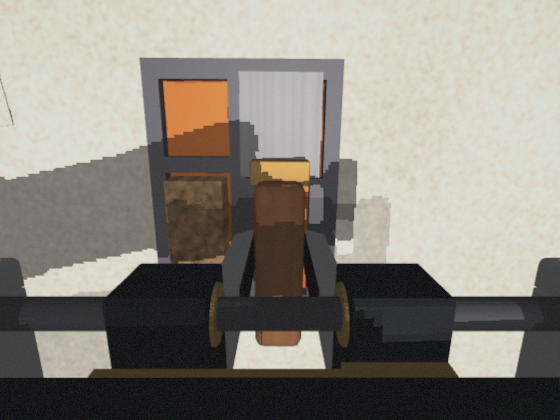

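```bash
python3 - <<'E'
from h import *
import pickle;c=pickle.load(open('w5.pkl','rb'))
im=cv2.imread('pics/w5.png');cv2.imwrite('pics/w5c.png',cv2.resize(im[45:195,130:360],None,fx=3.4,fy=3.4,interpolation=2))
T=np.array([.4483,-.3145]);a=np.radians(-2.2);R=np.array([[np.cos(a),-np.sin(a)],[np.sin(a),np.cos(a)]])
f=lambda p,z:((ray(c,p,z)[:2]-T)@R*1e3).round(1)
print('tray corners',f((141,60),.014),f((343,60),.014),'blade',f((239.5,71.5),.0655),f((323,71.5),.0655))
print(ray(c,(343,60),.014),ray(c,(141,60),.014))
E
```

```text
tray corners [116.   98.8] [115.9 -45.6] blade [99.5 22.7] [ 99.5 -24.7]
[ 0.56233979 -0.36449475  0.014     ] [ 0.5680097  -0.22026274  0.014     ]
```

View pics/w5c.png

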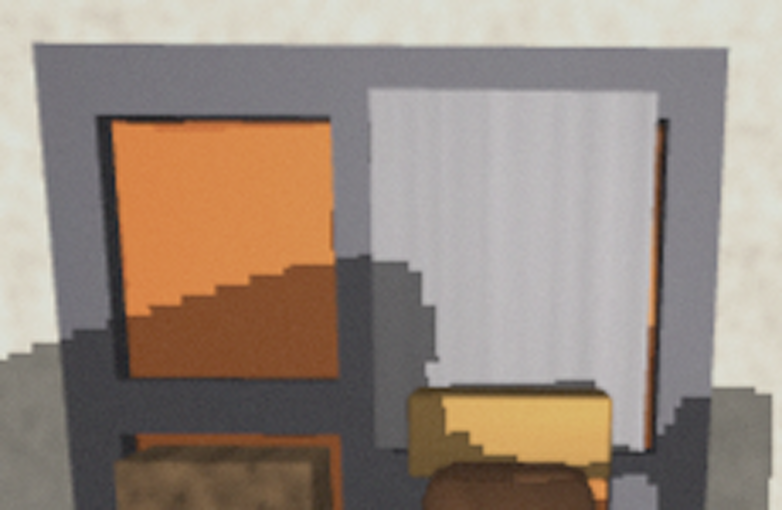

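Emit:
jog_arm(travel=[[-0.008, 0.013, 0], [-0.008, 0.013, 0.05], [-0.008, 0.013, 0.1], [-0.008, 0.013, 0.13], [-0.008, 0.013, 0.14], [-0.008, 0.013, 0.14], [-0.008, 0.013, 0.14], [-0.008, 0.013, 0.14]], angular=[[0, 0, 0], [0, 0, 0], [0, 0, 0], [0, 0, 0], [0, 0, 0], [0, 0, 0], [0, 0, 0], [0, 0, 0]])

```text
time_s: 27.03
tool_pos: [0.4454, -0.3182, 0.0333]
tool_rot: [1.0, -0.019, 0.0, 0.0]
ft_force: [-0.1, 0.6, -0.5]
grip_width: 0.028
gripper_force: 24.9
```

Emit:
jog_arm(travel=[[0, 0, 0.01], [0, 0, 0.02], [0, 0, 0.03], [0, 0, 0.04], [0, 0, 0.045], [0, 0, 0.048], [0, 0, 0.048], [0, 0, 0.048]], angular=[[0, 0, 0], [0, 0, 0], [0, 0, 0], [0, 0, 0], [0, 0, 0], [0, 0, 0], [0, 0, 0], [0, 0, 0]])

```text
time_s: 27.7
tool_pos: [0.445, -0.3178, 0.0182]
tool_rot: [1.0, -0.019, 0.0, 0.0]
ft_force: [0.4, 0.2, -1.1]
grip_width: 0.0281
gripper_force: 24.9
```

Emit:
jog_arm(travel=[[0, 0, 0], [0, 0, 0], [0, 0, 0], [0, 0, 0], [0, 0, 0], [0, 0, 0], [0, 0, -0.06], [0, 0, -0.15], [0, 0, -0.27], [0, 0, -0.4], [0, 0, -0.5], [0, 0, -0.5]], angular=[[0, 0, 0], [0, 0, 0], [0, 0, 0], [0, 0, 0], [0, 0, 0], [0, 0, 0], [0, 0, 0], [0, 0, 0], [0, 0, 0], [0, 0, 0], [0, 0, 0], [0, 0, 0]], fingers=0.04)

```text
time_s: 28.7
tool_pos: [0.4473, -0.3208, 0.1738]
tool_rot: [1.0, -0.019, 0.004, 0.003]
ft_force: [0.4, -2.1, -0.2]
grip_width: 0.0453
gripper_force: 0.0
```

```bash
python3 - <<'E'
from h import *
w=ctrl.get_image('wrist');sd=ctrl.get_image('side')[100:190,260:400];
a=cv2.resize(sd,None,fx=3.2,fy=3.2,interpolation=2);a=cv2.copyMakeBorder(a,0,420-a.shape[0],0,0,0)
cv2.imwrite('pics/w6.png',cv2.resize(np.hstack([w[:,100:450],a]),None,fx=.98,fy=.98)[...,::-1])
rel((.445,-.2,.2),-90)
E
```

```text
travel [-0.017 -0.392 -0.103] ang [ 0.    -0.001 -0.012] j7 -0.41
```

View pics/w6.png

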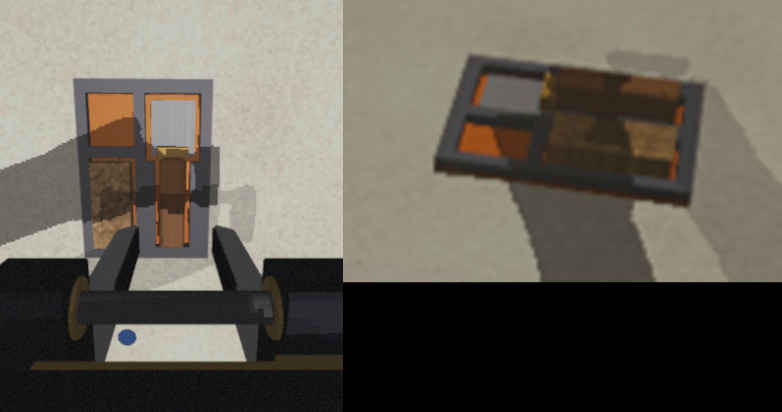

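Emit:
jog_arm(travel=[[0, 0, -0.1], [0.03, -0.1, -0.1], [0.06, -0.2, -0.1], [0.1, -0.3, -0.1], [0.14, -0.4, -0.1], [0.18, -0.5, -0.1], [0.2, -0.6, -0.1], [0.24, -0.7, -0.1], [0.27, -0.8, -0.1], [0.3, -0.9, -0.1], [0.3, -0.95, -0.1], [0.3, -0.95, -0.1]], angular=[[0, 0, -0.03], [0, 0, -0.07], [0, 0, -0.11], [0, 0, -0.15], [0, 0, -0.19], [0, 0, -0.23], [0, 0, -0.27], [0, 0, -0.31], [0, 0, -0.35], [0, 0, -0.39], [0, 0, -0.42], [0, 0, -0.42]], fingers=-0.38, grip_force=15)

```text
time_s: 29.8
tool_pos: [0.5453, -0.0308, 0.1961]
tool_rot: [0.799, 0.602, -0.001, -0.003]
ft_force: [0.2, 1.1, -0.7]
grip_width: 0.0646
gripper_force: 0.0
```

```bash
python3 -c "
from h import *
rel((.538,.22,.2),90);print(ctrl.sense()['joints'],Rn.from_quat(ctrl.sense()['tool_rot']).as_matrix().round(2))
"
```

```text
travel [ 0.797 -0.255 -0.01 ] ang [-0.002  0.     0.411] j7 0.08
[-0.33927743  0.54238676  0.52884912  1.82628449 -0.35133065  0.87116691
  0.07788648] [[ 0.28  0.96 -0.  ]
 [ 0.96 -0.28  0.  ]
 [ 0.   -0.   -1.  ]]
```

Emit:
jog_arm(travel=[[0.08, -0.03, 0], [0.16, -0.05, 0], [0.24, -0.08, 0], [0.32, -0.1, 0], [0.4, -0.13, 0], [0.48, -0.15, 0], [0.56, -0.18, 0], [0.64, -0.2, 0], [0.72, -0.23, 0], [0.78, -0.25, 0], [0.797, -0.255, 0], [0.797, -0.255, 0]], angular=[[0, 0, -0.03], [0, 0, -0.07], [0, 0, -0.11], [0, 0, -0.15], [0, 0, -0.19], [0, 0, -0.23], [0, 0, -0.27], [0, 0, -0.31], [0, 0, -0.35], [0, 0, -0.39], [0, 0, -0.43], [0, 0, -0.43]])

```text
time_s: 30.8
tool_pos: [0.5401, 0.2152, 0.1967]
tool_rot: [0.251, 0.968, -0.0, -0.001]
ft_force: [0.0, -0.5, -1.0]
grip_width: 0.0651
gripper_force: 0.0
```

```bash
python3 -c "
from h import *
rel((.538,.3495,.15),90);print(ctrl.sense()['joints'])
"
```

```text
travel [0.223 0.388 0.156] ang [-0.    -0.001 -0.161] j7 0.73
[-0.52401252  0.54383801  0.1503665   1.72512611 -0.10197253  0.88274004
  0.73388306]
```

Emit:
jog_arm(travel=[[0.223, 0.388, 0.15], [0.223, 0.388, 0.15], [0.223, 0.388, 0.15], [0.223, 0.388, 0.15], [0.223, 0.388, 0.15], [0.223, 0.388, 0.15], [0.223, 0.388, 0.15], [0.223, 0.388, 0.15], [0.223, 0.388, 0.15], [0.223, 0.388, 0.15]], angular=[[0, 0, -0.161], [0, 0, -0.161], [0, 0, -0.161], [0, 0, -0.161], [0, 0, -0.161], [0, 0, -0.161], [0, 0, -0.161], [0, 0, -0.161], [0, 0, -0.161], [0, 0, -0.161]])

```text
time_s: 31.63
tool_pos: [0.5402, 0.3475, 0.1539]
tool_rot: [0.004, 1.0, -0.0, 0.0]
ft_force: [-0.4, -0.0, -1.3]
grip_width: 0.0655
gripper_force: 0.0
```

```bash
python3 -c "
from h import *
rel((.538,.3495,.029),90)
"
```

```text
travel [0.008 0.007 0.416] ang [-0.     0.    -0.002] j7 0.95
```

Emit:
jog_arm(travel=[[0.008, 0.007, 0], [0.008, 0.007, 0.1], [0.008, 0.007, 0.2], [0.008, 0.007, 0.3], [0.008, 0.007, 0.37], [0.008, 0.007, 0.41], [0.008, 0.007, 0.416], [0.008, 0.007, 0.416]], angular=[[0, 0, -0.002], [0, 0, -0.002], [0, 0, -0.002], [0, 0, -0.002], [0, 0, -0.002], [0, 0, -0.002], [0, 0, -0.002], [0, 0, -0.002]])

```text
time_s: 32.3
tool_pos: [0.537, 0.351, 0.0284]
tool_rot: [-0.001, 1.0, -0.0, -0.0]
ft_force: [-0.5, 0.1, 0.3]
grip_width: 0.0647
gripper_force: 0.0
```

Emit:
jog_arm(travel=[[0, 0, 0], [0, 0, 0], [0, 0, 0], [0, 0, 0], [0, 0, 0], [0, 0, 0], [0, 0, -0.1], [0, 0, -0.2], [0, 0, -0.3], [0, 0, -0.4], [0, 0, -0.4], [0, 0, -0.4]], angular=[[0, 0, 0], [0, 0, 0], [0, 0, 0], [0, 0, 0], [0, 0, 0], [0, 0, 0], [0, 0, 0], [0, 0, 0], [0, 0, 0], [0, 0, 0], [0, 0, 0], [0, 0, 0]], fingers=1)

```text
time_s: 33.3
tool_pos: [0.5381, 0.3518, 0.1506]
tool_rot: [-0.001, 1.0, 0.001, 0.002]
ft_force: [-1.0, 1.0, -0.9]
grip_width: 0.0487
gripper_force: 15.0
```

```bash
python3 -c "
from h import *
rel((.595,.1205,.15),90)
"
```

```text
travel [-0.188 -0.771  0.   ] ang [0.001 0.001 0.001] j7 0.96
```

Emit:
jog_arm(travel=[[-0.025, -0.1, 0], [-0.055, -0.22, 0], [-0.08, -0.34, 0], [-0.11, -0.46, 0], [-0.14, -0.58, 0], [-0.17, -0.69, 0], [-0.185, -0.75, 0], [-0.188, -0.771, 0], [-0.188, -0.771, 0], [-0.188, -0.771, 0.1], [-0.188, -0.771, 0.2], [-0.188, -0.771, 0.2]], angular=[[0, 0, 0], [0, 0, 0], [0, 0, 0], [0, 0, 0], [0, 0, 0], [0, 0, 0], [0, 0, 0], [0, 0, 0], [0, 0, 0], [0, 0, 0], [0, 0, 0], [0, 0, 0]])

```text
time_s: 34.3
tool_pos: [0.5886, 0.1221, 0.083]
tool_rot: [-0.003, 1.0, -0.0, -0.005]
ft_force: [-0.7, -0.3, -1.5]
grip_width: 0.0486
gripper_force: 15.0
```

Emit:
jog_arm(travel=[[0, 0, 0], [0, 0, 0], [0, 0, 0], [0, 0, 0]], angular=[[0, 0, 0], [0, 0, 0], [0, 0, 0], [0, 0, 0]])

```text
time_s: 34.63
tool_pos: [0.5951, 0.1206, 0.0901]
tool_rot: [-0.001, 1.0, 0.0, 0.001]
ft_force: [0.4, -0.1, -1.9]
grip_width: 0.0489
gripper_force: 15.0
```

Emit:
jog_arm(travel=[[0, 0, 0.07], [0, 0, 0.13], [0, 0, 0.17], [0, 0, 0.19], [0, 0, 0.2], [0, 0, 0.205], [0, 0, 0.205], [0, 0, 0.207], [0, 0, 0.207]], angular=[[0, 0, 0], [0, 0, 0], [0, 0, 0], [0, 0, 0], [0, 0, 0], [0, 0, 0], [0, 0, 0], [0, 0, 0], [0, 0, 0]])

```text
time_s: 35.38
tool_pos: [0.5939, 0.1197, 0.0294]
tool_rot: [-0.001, 1.0, 0.0, 0.0]
ft_force: [-5.8, -1.7, 18.1]
grip_width: 0.049
gripper_force: 15.0
```

Emit:
jog_arm(travel=[[0, 0, 0], [0, 0, 0], [0, 0, 0], [0, 0, 0], [0, 0, 0], [0, 0, -0.08], [0, 0, -0.2], [0, 0, -0.32], [0, 0, -0.4], [0.05, 0.1, -0.4], [0.1, 0.2, -0.4], [0.1, 0.2, -0.4]], angular=[[0, 0, 0], [0, 0, 0], [0, 0, 0], [0, 0, 0], [0, 0, 0], [0, 0, 0], [0, 0, 0], [0, 0, 0], [0, 0, 0], [0, 0, 0], [0, 0, 0], [0, 0, 0]], fingers=-0.38)

```text
time_s: 36.38
tool_pos: [0.5604, 0.188, 0.1469]
tool_rot: [-0.005, 1.0, 0.003, -0.001]
ft_force: [-0.3, 0.1, 0.3]
grip_width: 0.0649
gripper_force: 0.0
```

```bash
python3 -c "
from h import *
rel((.4534,.3375,.15),90)
"
```

```text
travel [ 0.351  0.502 -0.007] ang [ 0.002 -0.001  0.003] j7 1.21
```

Emit:
jog_arm(travel=[[0.08, 0.1, 0], [0.16, 0.22, 0], [0.23, 0.33, 0], [0.3, 0.43, 0], [0.36, 0.5, 0], [0.37, 0.522, 0], [0.37, 0.522, 0], [0.37, 0.522, 0], [0.37, 0.522, 0], [0.37, 0.522, 0]], angular=[[0, 0, 0], [0, 0, 0], [0, 0, 0], [0, 0, 0], [0, 0, 0], [0, 0, 0], [0, 0, 0], [0, 0, 0], [0, 0, 0], [0, 0, 0]])

```text
time_s: 37.22
tool_pos: [0.454, 0.3341, 0.1463]
tool_rot: [0.001, 1.0, -0.001, 0.0]
ft_force: [-0.4, 0.5, -0.2]
grip_width: 0.0651
gripper_force: 0.0
```

```bash
python3 -c "
from h import *
rel((.4534,.3375,.028),90)
"
```

```text
travel [0.002 0.012 0.394] ang [-0.  0. -0.] j7 0.89
```

Emit:
jog_arm(travel=[[0.002, 0.008, 0], [0.002, 0.008, 0.1], [0.002, 0.008, 0.2], [0.002, 0.008, 0.3], [0.002, 0.008, 0.36], [0.002, 0.008, 0.392], [0.002, 0.008, 0.392], [0.002, 0.008, 0.392]], angular=[[0, 0, 0], [0, 0, 0], [0, 0, 0], [0, 0, 0], [0, 0, 0], [0, 0, 0], [0, 0, 0], [0, 0, 0]])

```text
time_s: 37.88
tool_pos: [0.4524, 0.3383, 0.029]
tool_rot: [-0.001, 1.0, -0.0, 0.0]
ft_force: [0.8, 0.5, 0.6]
grip_width: 0.0646
gripper_force: 0.0
```

Emit:
jog_arm(travel=[[0, 0, 0], [0, 0, 0], [0, 0, 0], [0, 0, 0], [0, 0, 0], [0, 0, 0], [0, 0, -0.1], [0, 0, -0.2], [0, 0, -0.3], [0, 0, -0.4], [0, 0, -0.4], [0, 0, -0.4]], angular=[[0, 0, 0], [0, 0, 0], [0, 0, 0], [0, 0, 0], [0, 0, 0], [0, 0, 0], [0, 0, 0], [0, 0, 0], [0, 0, 0], [0, 0, 0], [0, 0, 0], [0, 0, 0]], fingers=1)

```text
time_s: 38.88
tool_pos: [0.4527, 0.3393, 0.1505]
tool_rot: [-0.001, 1.0, 0.001, 0.001]
ft_force: [-0.2, -0.2, -2.3]
grip_width: 0.0488
gripper_force: 15.0
```

```bash
python3 -c "
from h import *
rel((.598,.041,.15),90)
"
```

```text
travel [-0.482 -0.996  0.   ] ang [0.001 0.001 0.001] j7 0.89
```

Emit:
jog_arm(travel=[[-0.05, -0.11, 0], [-0.11, -0.22, 0], [-0.16, -0.33, 0], [-0.22, -0.44, 0], [-0.27, -0.55, 0], [-0.32, -0.66, 0], [-0.37, -0.77, 0], [-0.43, -0.88, 0], [-0.47, -0.96, 0], [-0.482, -0.995, 0], [-0.482, -0.995, 0], [-0.482, -0.995, 0]], angular=[[0, 0, 0], [0, 0, 0], [0, 0, 0], [0, 0, 0], [0, 0, 0], [0, 0, 0], [0, 0, 0], [0, 0, 0], [0, 0, 0], [0, 0, 0], [0, 0, 0], [0, 0, 0]])

```text
time_s: 39.88
tool_pos: [0.5957, 0.0414, 0.1474]
tool_rot: [-0.001, 1.0, 0.001, -0.002]
ft_force: [-0.0, 0.0, -1.4]
grip_width: 0.0491
gripper_force: 15.0
```

Emit:
jog_arm(travel=[[0, 0, 0.1], [0, 0, 0.2], [0, 0, 0.2], [0, 0, 0.2], [0, 0, 0.2], [0, 0, 0.2]], angular=[[0, 0, 0], [0, 0, 0], [0, 0, 0], [0, 0, 0], [0, 0, 0], [0, 0, 0]])

```text
time_s: 40.38
tool_pos: [0.5982, 0.0415, 0.0905]
tool_rot: [-0.002, 1.0, 0.0, 0.001]
ft_force: [0.5, -0.1, -0.5]
grip_width: 0.0486
gripper_force: 15.0
```

Emit:
jog_arm(travel=[[0, 0, 0.07], [0, 0, 0.13], [0, 0, 0.17], [0, 0, 0.19], [0, 0, 0.2], [0, 0, 0.204], [0, 0, 0.205], [0, 0, 0.205]], angular=[[0, 0, 0], [0, 0, 0], [0, 0, 0], [0, 0, 0], [0, 0, 0], [0, 0, 0], [0, 0, 0], [0, 0, 0]])

```text
time_s: 41.05
tool_pos: [0.5971, 0.0405, 0.0298]
tool_rot: [-0.001, 1.0, 0.0, 0.0]
ft_force: [-4.6, -0.1, 10.7]
grip_width: 0.0488
gripper_force: 15.0
```

Emit:
jog_arm(travel=[[0, 0, 0], [0, 0, 0], [0, 0, 0], [0, 0, 0], [0, 0, 0], [0, 0, -0.08], [0, 0, -0.2], [0, 0, -0.32], [0, 0, -0.4], [0.08, 0.1, -0.4], [0.15, 0.2, -0.4], [0.15, 0.2, -0.4]], angular=[[0, 0, 0], [0, 0, 0], [0, 0, 0], [0, 0, 0], [0, 0, 0], [0, 0, 0], [0, 0, 0], [0, 0, 0], [0, 0, 0], [0, 0, 0], [0, 0, 0], [0, 0, 0]], fingers=-0.38)

```text
time_s: 42.05
tool_pos: [0.5476, 0.1078, 0.1477]
tool_rot: [-0.005, 1.0, 0.002, -0.002]
ft_force: [-0.5, 1.4, -1.7]
grip_width: 0.0648
gripper_force: 0.0
```

Emit:
jog_arm(travel=[[0.08, 0.1, 0], [0.16, 0.21, 0], [0.24, 0.31, 0], [0.32, 0.41, 0], [0.4, 0.51, 0], [0.48, 0.61, 0], [0.55, 0.71, 0], [0.6, 0.77, 0], [0.613, 0.79, 0], [0.613, 0.79, 0], [0.613, 0.79, 0], [0.613, 0.79, 0]], angular=[[0, 0, 0], [0, 0, 0], [0, 0, 0], [0, 0, 0], [0, 0, 0], [0, 0, 0], [0, 0, 0], [0, 0, 0], [0, 0, 0], [0, 0, 0], [0, 0, 0], [0, 0, 0]])

```text
time_s: 43.05
tool_pos: [0.3691, 0.335, 0.1472]
tool_rot: [0.0, 1.0, -0.001, 0.0]
ft_force: [-0.1, 0.7, -0.1]
grip_width: 0.0647
gripper_force: 0.0
```

```bash
python3 -c "
from h import *
rel((.3682,.3384,.0285),90)
"
```

```text
travel [0.003 0.012 0.396] ang [-0.  0. -0.] j7 0.78
```

Emit:
jog_arm(travel=[[0.003, 0.008, 0], [0.003, 0.008, 0.1], [0.003, 0.008, 0.2], [0.003, 0.008, 0.3], [0.003, 0.008, 0.36], [0.003, 0.008, 0.393], [0.003, 0.008, 0.393], [0.003, 0.008, 0.393]], angular=[[0, 0, 0], [0, 0, 0], [0, 0, 0], [0, 0, 0], [0, 0, 0], [0, 0, 0], [0, 0, 0], [0, 0, 0]])

```text
time_s: 43.72
tool_pos: [0.3673, 0.3387, 0.0295]
tool_rot: [-0.0, 1.0, -0.0, -0.0]
ft_force: [0.6, 0.4, 0.1]
grip_width: 0.065
gripper_force: 0.0
```

Emit:
jog_arm(travel=[[0, 0, 0], [0, 0, 0], [0, 0, 0], [0, 0, 0], [0, 0, 0], [0, 0, 0], [0, 0, -0.1], [0, 0, -0.2], [0, 0, -0.3], [0, 0, -0.4], [0, 0, -0.4], [0, 0, -0.4]], angular=[[0, 0, 0], [0, 0, 0], [0, 0, 0], [0, 0, 0], [0, 0, 0], [0, 0, 0], [0, 0, 0], [0, 0, 0], [0, 0, 0], [0, 0, 0], [0, 0, 0], [0, 0, 0]], fingers=1)

```text
time_s: 44.72
tool_pos: [0.3674, 0.3401, 0.151]
tool_rot: [-0.001, 1.0, 0.001, 0.001]
ft_force: [0.5, -0.1, -1.6]
grip_width: 0.0487
gripper_force: 15.0
```

```bash
python3 -c "
from h import *
rel((.6015,-.038,.15),90)
"
```

```text
travel [-0.777 -1.262  0.002] ang [0.001 0.001 0.001] j7 0.78
```

Emit:
jog_arm(travel=[[-0.06, -0.1, 0], [-0.12, -0.2, 0], [-0.18, -0.3, 0], [-0.24, -0.4, 0], [-0.3, -0.5, 0], [-0.37, -0.6, 0], [-0.43, -0.7, 0], [-0.5, -0.8, 0], [-0.55, -0.88, 0], [-0.6, -0.95, 0], [-0.62, -0.98, 0], [-0.62, -0.98, 0]], angular=[[0, 0, 0], [0, 0, 0], [0, 0, 0], [0, 0, 0], [0, 0, 0], [0, 0, 0], [0, 0, 0], [0, 0, 0], [0, 0, 0], [0, 0, 0], [0, 0, 0], [0, 0, 0]])

```text
time_s: 45.72
tool_pos: [0.5535, 0.0425, 0.1478]
tool_rot: [0.001, 1.0, -0.001, -0.001]
ft_force: [0.7, 0.9, -1.6]
grip_width: 0.0488
gripper_force: 15.0
```

Emit:
jog_arm(travel=[[-0.05, -0.1, 0], [-0.11, -0.19, 0], [-0.15, -0.26, 0], [-0.157, -0.282, 0], [-0.157, -0.282, 0], [-0.157, -0.282, 0.1], [-0.157, -0.282, 0.2], [-0.157, -0.282, 0.2], [-0.157, -0.282, 0.2], [-0.157, -0.282, 0.2], [-0.157, -0.282, 0.2]], angular=[[0, 0, 0], [0, 0, 0], [0, 0, 0], [0, 0, 0], [0, 0, 0], [0, 0, 0], [0, 0, 0], [0, 0, 0], [0, 0, 0], [0, 0, 0], [0, 0, 0]])

```text
time_s: 46.63
tool_pos: [0.6017, -0.0378, 0.0911]
tool_rot: [-0.002, 1.0, 0.0, 0.001]
ft_force: [0.1, -0.0, -1.1]
grip_width: 0.0485
gripper_force: 15.0
```

Emit:
jog_arm(travel=[[0, 0, 0.07], [0, 0, 0.13], [0, 0, 0.17], [0, 0, 0.19], [0, 0, 0.2], [0, 0, 0.204], [0, 0, 0.205], [0, 0, 0.205]], angular=[[0, 0, 0], [0, 0, 0], [0, 0, 0], [0, 0, 0], [0, 0, 0], [0, 0, 0], [0, 0, 0], [0, 0, 0]])

```text
time_s: 47.3
tool_pos: [0.6006, -0.0387, 0.0304]
tool_rot: [-0.001, 1.0, 0.0, 0.0]
ft_force: [-5.0, 0.2, 10.4]
grip_width: 0.0485
gripper_force: 15.0
```

Emit:
jog_arm(travel=[[0, 0, 0], [0, 0, 0], [0, 0, 0], [0, 0, 0], [0, 0, 0], [0, 0, -0.08], [0, 0, -0.2], [0, 0, -0.32], [0, 0, -0.44], [-0.1, 0.1, -0.56], [-0.2, 0.2, -0.58], [-0.2, 0.2, -0.58]], angular=[[0, 0, 0], [0, 0, 0], [0, 0, 0], [0, 0, 0], [0, 0, 0], [0, 0, 0], [0, 0, 0], [0, 0, 0], [0, 0, 0], [0, 0, 0], [0, 0, 0], [0, 0, 0]], fingers=-0.38)

```text
time_s: 48.3
tool_pos: [0.6654, 0.0269, 0.2057]
tool_rot: [-0.003, 1.0, 0.002, 0.005]
ft_force: [-0.3, 1.3, 0.2]
grip_width: 0.0649
gripper_force: 0.0
```

Emit:
jog_arm(travel=[[0, 0.07, 0], [0, 0.07, 0], [0, 0.07, 0], [0, 0.07, 0], [0, 0.07, 0], [0, 0.07, 0]], angular=[[0, 0, 0], [0, 0, 0], [0, 0, 0], [0, 0, 0], [0, 0, 0], [0, 0, 0]])

```text
time_s: 48.8
tool_pos: [0.6601, 0.0403, 0.2017]
tool_rot: [-0.0, 1.0, -0.0, -0.0]
ft_force: [-0.6, -0.1, -0.0]
grip_width: 0.0649
gripper_force: 0.0
```

```bash
python3 - <<'E'
from h import *
c=ctrl.calibration('wrist');im=ctrl.get_image('wrist')
import pickle;pickle.dump(c,open('w7.pkl','wb'));cv2.imwrite('pics/w7.png',im[...,::-1])
a=cv2.resize(im[60:230,150:410],None,fx=2.5,fy=2.5,interpolation=2)
for n,x,y in[('b',.603,-.0375),('y',.5985,.042),('r',.594,.1218)]:
    u=proj(c,[x,y,.065]);print(n,u.round(1));cv2.drawMarker(a,tuple(int(q) for q in((u-[150,60])*2.5)),(255,255,255),0,10,1)
cv2.imwrite('pics/w7c.png',a[...,::-1])
E
```

```text
b [200.2 141.1]
y [280.3 136.3]
r [361.4 131.6]
```

View pics/w7c.png

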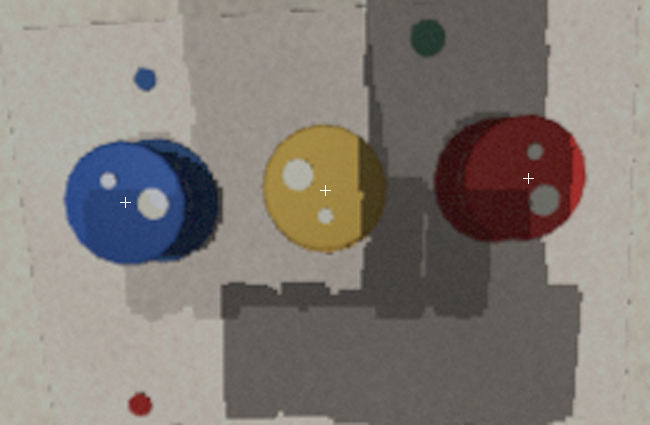

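The lids (blue crop (125,202), yellow (325,188), red (525,178)) sit on the projected coaster centres to within about 2 mm, and all three pots are upright.

```bash
python3 -c "
from bench import ctrl
print(ctrl.job_done())"
```

```text
the job is handed in; nothing more can be done
None
```

The job is handed in (verdict not shown): the scraper is in its cavity, the three pots are back upright on their own coasters within about 2 mm by the wrist camera, and the black pot was left alone.

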